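Snap shut the rails of a leaf-art frame

ROBOT

A 6-joint arm with a two-finger parallel gripper is mounted at the origin on the work surface. World frame = base frame: x ahead of the robot, y to its left, z up, the work surface at z = 0. Lengths are in mm, angles in rad, forces in N, time in s.
With the tool pointing down it reaches from about 350 to 975 mm from the base axis. Payload 7.1 kg.
Tool frame: the origin (TCP) lies midway between the tips of the shut fingers; the grasp point (between the pads) lies 19 mm behind it (ctrl.grasp_offset is the distance from the TCP to the grasp point, in mm); z points along the fingers, y is the line along which they close (so a half turn about z gives the same grasp; the last joint's range is limited). The gripper opens to 88 mm and grips with 3 to 60 N. Pads are 20 mm wide; open, the fingers measure 115 mm over their backs; the gripper's body (75 mm by 178 mm) begins 61 mm behind the grasp point.
Start: joints at [1.132, 0.423, 1.63, -0, 1.089, -0.019], TCP at [254.704, 570.728, 222.675] pointing down, gripper open.
Joint ranges: [-3, 3], [-0.9, 2.11], [0.09, 2.58], [-1.31, 4.45], [0.11, 2.69], [-2.54, 2.54]. Speed limits (rad/s): [2.39, 2.39, 3.01, 3.14, 3.14, 3.14].

INTERFACE

Orientations are given as a rotation vector (axis times angle).
In Python, from workcell import ctrl gives the robot as it stands. The module is installed in compiled form; this text tells all that it offers.
- The arm moves only by the tool servo_tool, never from a script. Its argument "rows" is a list of rows, each a list of 7 numbers: the turn, a rotation vector about the tool's x, y, z as a fraction of full scale, then the shift along the tool's x, y, z as a fraction of full scale, then the finger opening in mm, from 0 to 87.8. A call has 1 to 10 rows; each row is the pose to reach, as a shift and turn from the pose commanded when the call began, along the tool's axes at that moment; what a row does not reach only later rows make up. Full scale, the value 1, is 20 cm for a shift and 1.5 rad for a turn. A row lasts 1/8 s, in which the tool goes at most 62.5 mm and 10.7 degrees, less where a joint would pass 70% of its speed; a pose out of reach is approached as far as the arm can. A call with a number of a shift or a turn outside -1 to 1 is refused whole. A call with a gripper value outside its range is refused whole. The fingers move at their own pace and stop on an object; the grip force is fixed at half the most. Time passes only in rows, so rows that repeat a pose let the fingers close. It gives the time, the measured TCP pose, the force, the opening and the grip force at its end, in the units of the state.
- ctrl.get_obs(): the state, without advancing time (a new reading comes with each control period).
- ctrl.get_image(name): name is "scene" or "top" or "wrist"; returns (picture, depth): 400x640x3 uint8, red, green, blue; 400x640 float32, mm along the optical axis (not along the pixel's ray), 0 where there is no reading.
- ctrl.camera_info(name): a dict with "intrinsics" (3x3 intrinsics, pixels), "R" (3x3) and "t" (3): a world point X has camera coordinates R X + t. Camera axes: x right, y down, z forward; pixel columns grow to the right and rows downward; lengths in mm; the calibration is good to about 2 mm. A picture is of the moment at which its call begins: read the wrist's pose just before it. camera_info takes no time and is no camera call; for the wrist camera it gives the pose at the moment of the call.
- ctrl.close_job(): hands the job in; it is judged then, once.
The state is a dict: "t": time; "qpos": joint angles; "qvel": joint speeds; "joint_torque": joint torques, N m; "ee_pos": TCP position; "orientation": TCP orientation; "ft_force": force on the tool from outside, world axes, zero at the start; "moment": the same for the moment, N m; "width": finger opening in mm; "grasp_force": force on a finger pad.
Only numpy, scipy, OpenCV 4.12 (cv2) and the standard library are available. Lean on these libraries where they do the work, as an engineer would, in place of code of your own. Each camera call takes 0.05 s, during which the arm holds its last target. There are 200 camera calls.

TASK

A cut leaf and its clear cover are laid in the snap frame on the cutting mat, with all four spring rails still open. Press the rails down flat with your fingertips until each snaps shut: first the top rail, at the leaf's tip and the hanging plate, so that the sheet is held, then the bottom rail opposite, and last the two sides in either order. Leave the frame lying where it is, without lifting it or pushing it about, do not press on the clear cover over the leaf, and leave the other things on the desk alone.

Things in the scene. Friction and masses are not known exactly. Their poses are not given: they have to be found in the camera images.
- frame: loose A5 aluminium snap frame face up on the 3 mm cutting mat, about 0.8 kg, 252 (its x) x 190 (its y) x 12 mm with rails shut. Origin: centre of underside; +x to the picture's top, +y to the picture's left, z up. Leaf tip points to +x, leaf stem to -x; a steel hanging plate sticks out 15 mm at the middle of the top edge. Any yaw occurs. A spring rail lies along each edge
- cover: clear cover sheet over the leaf, 212 x 150 x 1.6 mm, fixed in the frame; origin: centre of its underside, 5 mm above the frame's underside. Not to be pressed on
- rail_top (a joint): top rail (at frame +x), 190 x 24 x 6 mm, mitred, slick; hinged on the frame's outer edge, 126 mm from its centre, 6 mm above its underside. Angle in rad: 0 open (inner edge up), 0.70 shut flat. Over-centre spring: about 7 N down on the inner edge (16 mm inward of the hinge line when open) carries it past the middle (0.35), then it snaps to 0.70 and stays
- rail_bottom (a joint): bottom rail (at frame -x), 190 x 24 x 6 mm, mitred, slick; hinged on the frame's outer edge, 126 mm from its centre, 6 mm above its underside. Angle in rad: 0 open (inner edge up), 0.70 shut flat. Over-centre spring: about 7 N down on the inner edge (16 mm inward of the hinge line when open) carries it past the middle (0.35), then it snaps to 0.70 and stays
- rail_left (a joint): left rail (at frame +y), 252 x 24 x 6 mm, mitred, slick; hinged on the frame's outer edge, 95 mm from its centre, 6 mm above its underside. Angle in rad: 0 open (inner edge up), 0.70 shut flat. Over-centre spring: about 7 N down on the inner edge (16 mm inward of the hinge line when open) carries it past the middle (0.35), then it snaps to 0.70 and stays
- rail_right (a joint): right rail (at frame -y), 252 x 24 x 6 mm, mitred, slick; hinged on the frame's outer edge, 95 mm from its centre, 6 mm above its underside. Angle in rad: 0 open (inner edge up), 0.70 shut flat. Over-centre spring: about 7 N down on the inner edge (16 mm inward of the hinge line when open) carries it past the middle (0.35), then it snaps to 0.70 and stays
- rail_top_edge (a point): middle of the top rail's free inner edge, upper rim: open, about 16 mm inward of its hinge line and 27 mm above the table; shut, 24 mm inward and 12 mm above the table (the rail's flat top, 5 to 17 mm inward, is then 15 mm above the table)
- rail_bottom_edge (a point): middle of the bottom rail's free inner edge, upper rim: open, about 16 mm inward of its hinge line and 27 mm above the table; shut, 24 mm inward and 12 mm above the table (the rail's flat top, 5 to 17 mm inward, is then 15 mm above the table)
- rail_left_edge (a point): middle of the left rail's free inner edge, upper rim: open, about 16 mm inward of its hinge line and 27 mm above the table; shut, 24 mm inward and 12 mm above the table (the rail's flat top, 5 to 17 mm inward, is then 15 mm above the table)
- rail_right_edge (a point): middle of the right rail's free inner edge, upper rim: open, about 16 mm inward of its hinge line and 27 mm above the table; shut, 24 mm inward and 12 mm above the table (the rail's flat top, 5 to 17 mm inward, is then 15 mm above the table)
- knife: black snap-off craft knife lying flat, handle 150 x 18 x 12 mm with 25 mm of blade towards its +x; origin: centre of its underside. Bystander, to be left alone
- tape: roll of masking tape lying flat, 90 mm across, 24 mm high; origin: centre of its underside. Bystander, to be left alone
- glue_jar: squat jar with a dark red lid, 60 mm across, 65 mm high; origin: centre of its underside. Bystander, to be left alone
- weight: brass paperweight with a small knob, 42 mm across, 48 mm high; origin: centre of its underside. Bystander, to be left alone
- folder: flat bone folder, 150 x 22 x 5 mm; origin: centre of its underside. Bystander, to be left alone
- mug: white mug, 76 mm across without its handle, 85 mm high; origin: centre of its underside. Bystander, to be left alone
- paint_jar: jar with a dark red lid, 70 mm across, 90 mm high; origin: centre of its underside. Bystander, to be left alone

How it is judged (in metres and radians):
On the way, in this order (a step that is already met when the one before it is completed fails the run):
1. the top rail is shut while the other three are still open (value of joint rail_top above 0.64 rad and value of joint each of rail_bottom, rail_left, rail_right below 0.2 rad), for 0.1 s.
2. the bottom rail is shut too while both sides are still open (value of joint each of rail_top, rail_bottom above 0.64 rad and value of joint each of rail_left, rail_right below 0.2 rad), for 0.1 s.
3. both side rails are shut as well (value of joint each of rail_top, rail_bottom, rail_left, rail_right above 0.64 rad), for 0.1 s.
At the end, for the whole second after the job is handed in: all four rails shut (joint above 0.64 of 0.70 rad), the frame lying flat (within 0.05 rad) and still on the mat within 40 mm of where it began, every bystander within 30 mm of where it began (all of step 3 and distance of frame from where it was at the start of the episode below 0.04 m and angle between frame's own z axis and vertical below 0.05 rad and height (world z) of frame below 0.008 m and linear speed of frame below 0.02 m/s and distance of each of knife, tape, glue_jar, weight, folder, mug, paint_jar from where it was at the start of the episode below 0.03 m); the robot touches nothing.
It fails at once if the frame is lifted or tipped (underside 12 mm above the mat, or tilted over 0.12 rad) (height (world z) of frame above 0.015 m or angle between frame's own z axis and vertical above 0.12 rad).
It fails at once if the frame is pushed more than 40 mm from its place (distance of frame from where it was at the start of the episode above 0.04 m).
It fails at once if the clear cover is pressed (over 3 N) (contact force between any of the arm, the fingers and cover above 3 N).
It fails at once if a bystander is moved or lifted more than 30 mm (distance of any of knife, tape, glue_jar, weight, folder, mug, paint_jar from where it was at the start of the episode above 0.03 m).
It also fails if it takes over 51 s, if anything falls off the work surface, if the arm or the gripper's body presses on something with over 40 N, if the wrist force passes 120 N, or if a joint passes its speed limit or range.

## Working session

There is one attempt and no reset: what is moved stays moved. The work goes in short steps, Python scripts to look and compute and a tool call to move; the robot and the scene stay as the last step left them, time stands still between calls to the robot, and variables do not carry over. Pictures are saved under pics/ and viewed, at most 10 in all, crops included, and the job is handed in when it is done.

Besides the shell and the picture viewer there is one more tool, called after "Emit:" by a JSON object that holds its "op" and its "data". servo_tool: Moves the arm, as the interface text tells. Its arguments: {"type":"object","properties":{"rows":{"type":"array","items":{"type":"array","items":{"type":"number"}}}},"required":["rows"]}

```bash
mkdir -p pics
python3 - <<'E'
from workcell import ctrl
import cv2,numpy as np
o=ctrl.get_obs();print(o['t'],o['ee_pos'],o['orientation'],o['width'])
for n in ['top','scene']:
    p,d=ctrl.get_image(n);cv2.imwrite(f'pics/{n}.png',p[:,:,::-1]);np.savez(f'{n}.npz',p=p,d=d,**ctrl.camera_info(n))
    print(ctrl.camera_info(n))
E
```

```text
0.0 [254.46128488 570.24513223 221.91459529] [-6.54473421e-01 -3.07230455e+00  2.34517249e-03] 88.10441673310997
{'intrinsics': array([[438.71014115,   0.        , 309.30993094],
       [  0.        , 438.71014115, 194.52355499],
       [  0.        ,   0.        ,   1.        ]]), 'R': array([[ 0.008435  , -0.99996358, -0.00130226],
       [-0.99147433, -0.00819404, -0.13004428],
       [ 0.13002887,  0.00238808, -0.99150733]]), 't': array([   1.60805455,  553.59516769, 1348.10166929])}
{'intrinsics': array([[371.43447355,   0.        , 321.10624452],
       [  0.        , 371.43447355, 199.46810477],
       [  0.        ,   0.        ,   1.        ]]), 'R': array([[ 0.60575326,  0.79563846,  0.0047356 ],
       [ 0.62973721, -0.47579083, -0.61404734],
       [-0.48630653,  0.37494336, -0.78925499]]), 't': array([-346.57488119, -322.02934123, 1414.4308266 ])}
```

View pics/top.png

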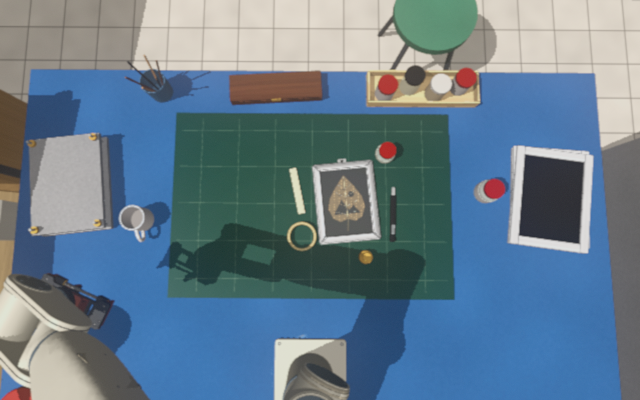

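View pics/scene.png

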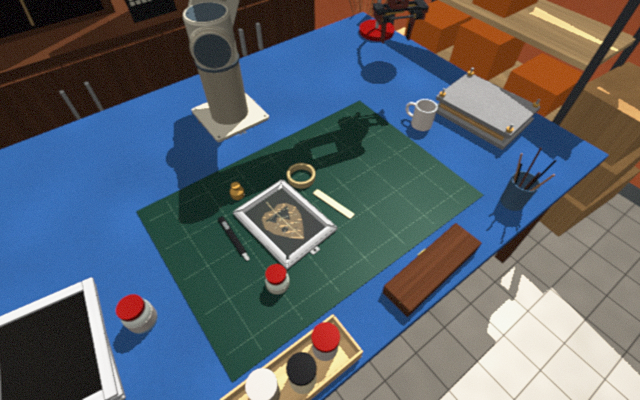

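Top view: the frame is centred near (346,202), its hanging plate at (342,160), so the frame's +x points away from the robot. Around it are the tape (301,236), folder (297,190), glue jar (387,152), knife (393,213) and weight (366,257).

```bash
cat > h.py <<'E'
import numpy as np,cv2
def w2p(X,c): 
    q=(c['R']@np.asarray(X,float).T).T+c['t']; q=q@c['intrinsics'].T; return q[...,:2]/q[...,2:]
def rect(c,z,x0,x1,y0,y1,s):
    # out image: up=+x world, left=+y world
    W=np.array([[x1,y1,z],[x1,y0,z],[x0,y0,z],[x0,y1,z]],float)
    d=np.float32([[0,0],[(y1-y0)*s,0],[(y1-y0)*s,(x1-x0)*s],[0,(x1-x0)*s]])
    H=cv2.getPerspectiveTransform(np.float32(w2p(W,c)),d)
    return cv2.warpPerspective(c['p'],H,(int((y1-y0)*s),int((x1-x0)*s)),flags=cv2.INTER_CUBIC)
E
python3 - <<'E'
from h import *
c=dict(np.load('top.npz'))
K,R,t=c['intrinsics'],c['R'],c['t']
v,u=np.mgrid[:400,:640]; d=c['d']
P=np.stack([(u-K[0,2])/K[0,0]*d,(v-K[1,2])/K[1,1]*d,d],-1); W=(P-t)@R
for n,(a,b) in dict(center=(346,202),tape=(301,236),glue=(387,152),knife=(393,213),weight=(366,257)).items(): print(n,W[b,a].round())
hsv=cv2.cvtColor(c['p'],cv2.COLOR_RGB2HSV)
m=((hsv[...,1]<50)&(hsv[...,2]>110)).astype(np.uint8)
m[:, :309]=0;m[:,384:]=0;m[:155]=0;m[248:]=0
n,l,s,_=cv2.connectedComponentsWithStats(m); k=1+s[1:,4].argmax(); print(s[k])
Q=W[l==k]; print(Q.min(0),Q.max(0))
print(cv2.minAreaRect(np.float32(Q[:,:2])))
cv2.imwrite('pics/rect.png',rect(c,15,380,780,-280,180,1.3)[:,:,::-1])
E
```

```text
center [ 534. -112.   11.]
tape [424.  32.   5.]
glue [ 685. -235.   71.]
knife [ 500. -262.    8.]
weight [ 360. -169.   52.]
[ 311  158   70   87 2027]
[ 373.56969566 -218.90141733   -3.1230781 ] [ 679.73469704    2.92480085 1408.64666766]
((531.4546508789062, -94.96733093261719), (294.6374206542969, 226.34225463867188), 5.731869220733643)
```

View pics/rect.png

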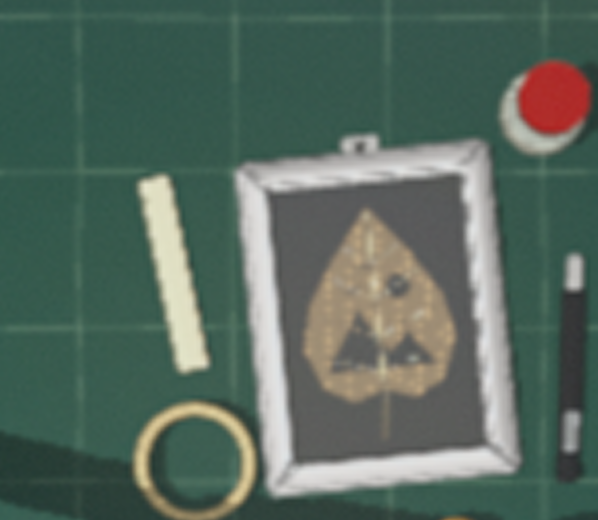

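Emit:
{"op": "servo_tool", "data": {"rows": [[0,0,-0.347,-1,-0.71,0,0],[0,0,-0.347,-1,-0.71,0,0],[0,0,-0.347,-1,-0.71,0,0],[0,0,-0.347,-1,-0.71,0,0],[0,0,-0.347,-1,-0.71,0,0],[0,0,-0.347,-1,-0.71,0,0]]}}

```text
t: 0.85
ee_pos: [379.5, 359.7, 222.6]
orientation: [0.156, -3.138, -0.0]
ft_force: [1.1, 0.2, -0.3]
width: 31.6
grasp_force: 0.0
```

```bash
cat >> h.py <<'E'
def st():
    from workcell import ctrl
    from scipy.spatial.transform import Rotation as Ro
    o=ctrl.get_obs();R=Ro.from_rotvec(o['orientation']).as_matrix()
    p=o['ee_pos'];f=np.array([[np.cos(.104),np.sin(.104)],[-np.sin(.104),np.cos(.104)]])@(p[:2]-[535,-111])
    print('t',round(o['t'],2),'frame',f.round(1),'z',p[2].round(1),'yaw y',np.arctan2(R[1,1],R[0,1]).round(3),'tz',R[:,2].round(3),'w',o['width'],'F',o['ft_force'].round(1),'q',o['qpos'].round(2))
E
python3 -c "from h import *;st()"
```

```text
t 0.85 frame [-105.8  484.3] z 222.6 yaw y 1.67 tz [-0.  0. -1.] w 31.551413637148528 F [ 1.1  0.2 -0.3] q [ 0.74  0.27  1.85  0.    1.01 -0.94]
```

Emit:
{"op": "servo_tool", "data": {"rows": [[0,0,0,-0.5,-1,0,0],[0,0,0,-0.5,-1,0,0],[0,0,0,-0.5,-1,0,0],[0,0,0,-0.5,-1,0,0]]}}

```text
t: 1.35
ee_pos: [500.1, 170.2, 222.6]
orientation: [-0.159, 3.137, 0.0]
ft_force: [0.5, 0.5, 0.1]
width: 0.5
grasp_force: 0.0
```

Emit:
{"op": "servo_tool", "data": {"rows": [[0,0,0,-0.2,-1,0,0],[0,0,0,-0.2,-1,0,0],[0,0,0,-0.2,-1,0,0],[0,0,0,-0.2,-1,0,0],[0,0,0,-0.2,-1,0,0]]}}

```text
t: 1.98
ee_pos: [559.2, -23.6, 222.3]
orientation: [0.158, -3.137, -0.001]
ft_force: [0.2, 0.9, -0.3]
width: 0.4
grasp_force: 0.0
```

Run:
```python
from h import *
from workcell import ctrl
st()
c=ctrl.camera_info('wrist');p,d=ctrl.get_image('wrist');c['p']=p;st()
cv2.imwrite('pics/w1.png',np.vstack([p,np.zeros((10,640,3),np.uint8)])[:,:,::-1]); cv2.imwrite('pics/w1r.png',rect(c,12,380,700,-250,50,1.8)[:,:,::-1])
```

```text
t 1.98 frame [33.1 84.4] z 222.3 yaw y 1.671 tz [-0.  0. -1.] w 0.3675069298636935 F [ 0.2  0.9 -0.3] q [-0.06  0.33  1.78  0.    1.04 -1.74]
t 2.02 frame [32.8 85.2] z 222.3 yaw y 1.672 tz [-0.001  0.001 -1.   ] w 0.24211582378457266 F [-0.3  0.3  0.3] q [-0.06  0.33  1.78  0.    1.04 -1.73]
```

View pics/w1r.png

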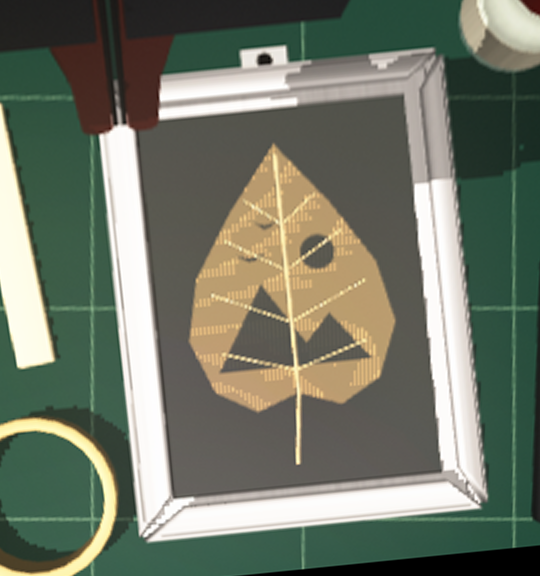

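Rectified wrist view: the rail outer corners are at (442,49), (487,505) and (148,542), and the plate is at (264,60). This agrees with the earlier pose within about 2 mm. The shut fingertips are at (120,130).

Emit:
{"op": "servo_tool", "data": {"rows": [[0,0,0,-0.4,-0.43,0.2,0],[0,0,0,-0.4,-0.43,0.5,0],[0,0,0,-0.4,-0.43,0.8,0],[0,0,0,-0.4,-0.43,0.8,0],[0,0,0,-0.4,-0.43,0.8,0],[0,0,0,-0.4,-0.43,0.8,0]]}}

```text
t: 2.78
ee_pos: [647.9, -100.2, 64.0]
orientation: [-0.161, 3.136, -0.0]
ft_force: [0.7, -0.3, 0.6]
width: 0.7
grasp_force: 0.0
```

```bash
python3 -c "from h import *;st()"
```

```text
t 2.77 frame [113.4  -1. ] z 64.0 yaw y 1.673 tz [ 0.001 -0.    -1.   ] w 0.7224013615631678 F [ 0.7 -0.3  0.6] q [-0.17  0.66  1.64  0.    0.84 -1.85]
```

Emit:
{"op": "servo_tool", "data": {"rows": [[0,0,0,0,0,0.15,0],[0,0,0,0,0,0.175,0],[0,0,0,0,0,0.19,0],[0,0,0,0,0,0.205,0],[0,0,0,0,0,0.22,0],[0,0,0,0,0,0.232,0],[0,0,0,0,0,0.24,0],[0,0,0,0,0,0.242,0]]}}

```text
t: 3.78
ee_pos: [647.7, -101.9, 15.2]
orientation: [-0.158, 3.137, -0.0]
ft_force: [-2.4, -0.1, 11.1]
width: 0.2
grasp_force: 5.3
```

Emit:
{"op": "servo_tool", "data": {"rows": [[0,0,0,0,0,-0.1,0],[0,0,0,0,0,-0.25,0],[0,0,0,0,0,-0.5,0],[0,0,0,0,0,-0.5,0]]}}

```text
t: 4.28
ee_pos: [650.5, -102.4, 119.6]
orientation: [-0.158, 3.129, -0.003]
ft_force: [-0.7, 0.4, -0.5]
width: 0.5
grasp_force: 0.0
```

Run:
```python
from h import *
from workcell import ctrl
st()
c=ctrl.camera_info('top');p,d=ctrl.get_image('top');c['p']=p
a=rect(c,12,380,700,-250,50,1.2)
c=ctrl.camera_info('wrist');p,d=ctrl.get_image('wrist');c['p']=p
cv2.imwrite('pics/w2.png',np.hstack([a,rect(c,12,380,700,-250,50,1.2)])[:,:,::-1])
```

```text
t 4.28 frame [115.8  -3.5] z 119.6 yaw y 1.671 tz [ 0.009 -0.002 -1.   ] w 0.516839478455525 F [-0.7  0.4 -0.5] q [-0.17  0.59  1.62  0.    0.92 -1.85]
```

View pics/w2.png

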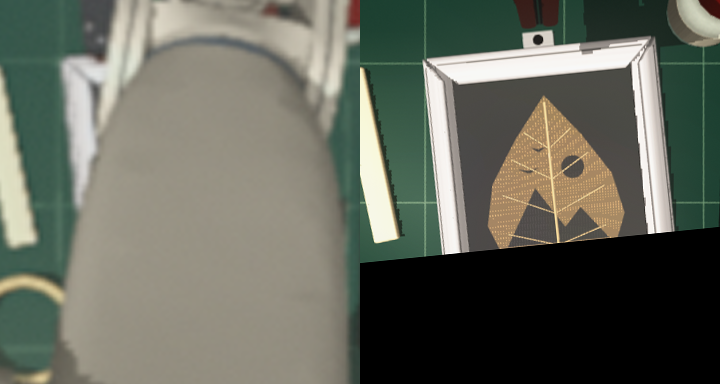

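The top rail looks flat: its band is now full width, with its lower edge near (455,83) in the right-hand view. I'll check the heights by depth from over the frame.

Emit:
{"op": "servo_tool", "data": {"rows": [[0,0,0,0.5,0,-0.5,0],[0,0,0,0.5,0,-0.5,0],[0,0,0,0.5,0,-0.5,0],[0,0,0,0.5,0,-0.5,0]]}}

```text
t: 4.88
ee_pos: [547.7, -112.0, 214.3]
orientation: [-0.157, 3.137, -0.0]
ft_force: [0.4, -0.2, -0.0]
width: 0.4
grasp_force: 0.0
```

```bash
cat >> h.py <<'E'
def heights(cx=535.5,cy=-112.5):
    from workcell import ctrl
    c=ctrl.camera_info('wrist');p,d=ctrl.get_image('wrist');K,R,t=c['intrinsics'],c['R'],c['t']
    c0,s0=np.cos(.104),np.sin(.104)
    g=[4,8,12,16,20,23,30]
    for n,pts in dict(top=[(126-k,-40) for k in g],bottom=[(-126+k,-40) for k in g],left=[(40,95-k) for k in g],right=[(40,-95+k) for k in g]).items():
        r=[]
        for a,b in pts:
            z=15.
            for _ in range(6):
                u,v=w2p([cx+a*c0-b*s0,cy+a*s0+b*c0,z],c)
                if not(0<=u<639 and 0<=v<399): z=np.nan;break
                D=d[int(round(v)),int(round(u))]; q=np.linalg.inv(K)@[u,v,1]*D; zn=((q-t)@R)[2]; z=.5*z+.5*zn
            r.append(np.round(z,1))
        print(n,r)
E
python3 -c "from h import *;st();heights();st()"
```

```text
t 4.88 frame [12.5 -2.3] z 214.3 yaw y 1.671 tz [ 0.001 -0.    -1.   ] w 0.3615654811648008 F [ 0.4 -0.2 -0. ] q [-0.22  0.34  1.78  0.    1.02 -1.89]
top [np.float64(14.6), np.float64(14.0), np.float64(14.0), np.float64(13.8), np.float64(14.2), np.float64(12.1), np.float64(8.9)]
bottom [np.float64(20.3), np.float64(22.7), np.float64(25.1), np.float64(26.5), np.float64(7.4), np.float64(9.5), np.float64(10.0)]
left [np.float64(20.9), np.float64(23.4), np.float64(25.6), np.float64(6.4), np.float64(9.1), np.float64(8.5), np.float64(8.9)]
right [np.float64(19.0), np.float64(22.0), np.float64(24.8), np.float64(26.1), np.float64(6.9), np.float64(8.9), np.float64(9.5)]
t 4.92 frame [12.8 -2.2] z 213.5 yaw y 1.671 tz [-0.  0. -1.] w 0.5175424962772495 F [-0.   1.  -0.1] q [-0.22  0.34  1.78  0.    1.02 -1.89]
```

Emit:
{"op": "servo_tool", "data": {"rows": [[0,0,0,0.63,0,0.2,0],[0,0,0,0.63,0,0.5,0],[0,0,0,0.63,0,0.75,0],[0,0,0,0.63,0,0.75,0],[0,0,0,0.63,0,0.75,0],[0,0,0,0.63,0,0.75,0]]}}

```text
t: 5.68
ee_pos: [423.6, -124.7, 64.2]
orientation: [-0.159, 3.137, -0.0]
ft_force: [-0.4, 0.1, 1.3]
width: 0.6
grasp_force: 0.0
```

```bash
python3 -c "from h import *;st()"
```

```text
t 5.67 frame [-112.3   -2.1] z 64.2 yaw y 1.672 tz [ 0. -0. -1.] w 0.5594546193961764 F [-0.4  0.1  1.3] q [-0.31  0.44  2.12  0.    0.58 -1.99]
```

Shift outward 1.5 mm and press.

Emit:
{"op": "servo_tool", "data": {"rows": [[0,0,0,0.008,0,0.15,0],[0,0,0,0.008,0,0.175,0],[0,0,0,0.008,0,0.19,0],[0,0,0,0.008,0,0.205,0],[0,0,0,0.008,0,0.22,0],[0,0,0,0.008,0,0.232,0],[0,0,0,0.008,0,0.24,0],[0,0,0,0.008,0,0.244,0]]}}

```text
t: 6.68
ee_pos: [420.3, -124.6, 15.3]
orientation: [0.158, -3.137, -0.001]
ft_force: [-0.9, 0.4, 4.7]
width: 0.4
grasp_force: 2.2
```

Emit:
{"op": "servo_tool", "data": {"rows": [[0,0,0,0,0,-0.1,0],[0,0,0,0,0,-0.25,0],[0,0,0,-0.3,0,-0.6,0],[0,0,0,-0.63,0,-0.99,0],[0,0,0,-0.63,0,-0.99,0],[0,0,0,-0.63,0,-0.99,0],[0,0,0,-0.63,0,-0.99,0]]}}

```text
t: 7.55
ee_pos: [545.1, -111.9, 212.7]
orientation: [0.159, -3.136, -0.0]
ft_force: [-0.2, -0.4, 0.1]
width: 0.4
grasp_force: 0.0
```

```bash
python3 -c "from h import *;st();heights()"
```

```text
t 7.55 frame [10.  -1.9] z 212.7 yaw y 1.672 tz [-0.002  0.    -1.   ] w 0.3716356171857646 F [-0.2 -0.4  0.1] q [-0.22  0.34  1.79 -0.    1.02 -1.9 ]
top [np.float64(nan), np.float64(13.2), np.float64(14.3), np.float64(15.3), np.float64(14.6), np.float64(13.0), np.float64(9.8)]
bottom [np.float64(14.5), np.float64(14.5), np.float64(14.4), np.float64(14.2), np.float64(15.2), np.float64(12.6), np.float64(9.2)]
left [np.float64(20.9), np.float64(24.7), np.float64(25.1), np.float64(7.3), np.float64(10.3), np.float64(8.3), np.float64(8.9)]
right [np.float64(18.1), np.float64(22.3), np.float64(29.5), np.float64(26.7), np.float64(6.8), np.float64(9.9), np.float64(9.3)]
```

Emit:
{"op": "servo_tool", "data": {"rows": [[0,0,0,0.05,0.435,0.2,0],[0,0,0,0.05,0.435,0.5,0],[0,0,0,0.05,0.435,0.75,0],[0,0,0,0.05,0.435,0.75,0],[0,0,0,0.05,0.435,0.75,0],[0,0,0,0.05,0.435,0.75,0]]}}

```text
t: 8.35
ee_pos: [528.9, -27.2, 65.7]
orientation: [-0.157, 3.134, -0.001]
ft_force: [0.3, 0.2, -0.9]
width: 0.4
grasp_force: 0.0
```

```bash
python3 -c "from h import *;st()"
```

```text
t 8.35 frame [ 2.7 83.9] z 65.7 yaw y 1.671 tz [ 0.004 -0.    -1.   ] w 0.38293742281353643 F [ 0.3  0.2 -0.9] q [-0.07  0.52  1.93 -0.    0.68 -1.74]
```

Emit:
{"op": "servo_tool", "data": {"rows": [[0,0,0,0,0.006,0.15,0],[0,0,0,0,0.006,0.175,0],[0,0,0,0,0.006,0.19,0],[0,0,0,0,0.006,0.205,0],[0,0,0,0,0.006,0.22,0],[0,0,0,0,0.006,0.232,0],[0,0,0,0,0.006,0.24,0],[0,0,0,0,0.006,0.245,0]]}}

```text
t: 9.35
ee_pos: [527.2, -25.2, 15.1]
orientation: [0.158, -3.137, -0.0]
ft_force: [-5.0, 0.0, 20.1]
width: 0.8
grasp_force: 10.2
```

Emit:
{"op": "servo_tool", "data": {"rows": [[0,0,0,0,0,-0.1,0],[0,0,0,0,0,-0.25,0],[0,0,0,0,-0.2,-0.6,0],[0,0,0,0,-0.43,-0.99,0],[0,0,0,0,-0.43,-0.99,0],[0,0,0,0,-0.43,-0.99,0],[0,0,0,0,-0.43,-0.99,0]]}}

```text
t: 10.22
ee_pos: [535.0, -110.5, 211.5]
orientation: [0.158, -3.136, -0.001]
ft_force: [-0.0, 0.3, -0.7]
width: 0.4
grasp_force: 0.0
```

```bash
python3 -c "from h import *;st();heights()"
```

```text
t 10.22 frame [0.1 0.5] z 211.5 yaw y 1.671 tz [-0.002  0.001 -1.   ] w 0.44173187508328676 F [-0.   0.3 -0.7] q [-0.23  0.32  1.81  0.    1.01 -1.9 ]
top [np.float64(nan), np.float64(nan), np.float64(nan), np.float64(14.8), np.float64(11.7), np.float64(14.0), np.float64(8.5)]
bottom [np.float64(14.7), np.float64(14.3), np.float64(15.0), np.float64(14.4), np.float64(13.2), np.float64(11.6), np.float64(9.4)]
left [np.float64(13.7), np.float64(14.7), np.float64(14.5), np.float64(14.0), np.float64(13.8), np.float64(11.8), np.float64(8.4)]
right [np.float64(17.7), np.float64(22.1), np.float64(24.9), np.float64(25.9), np.float64(6.8), np.float64(9.8), np.float64(8.4)]
```

Emit:
{"op": "servo_tool", "data": {"rows": [[0,0,0,0,-0.43,0.2,0],[0,0,0,0,-0.43,0.5,0],[0,0,0,0,-0.43,0.75,0],[0,0,0,0,-0.43,0.75,0],[0,0,0,0,-0.43,0.75,0],[0,0,0,0,-0.43,0.75,0]]}}

```text
t: 11.02
ee_pos: [546.3, -196.4, 64.9]
orientation: [-0.159, 3.134, -0.002]
ft_force: [-0.8, 0.5, 0.0]
width: 0.5
grasp_force: 0.0
```

```bash
python3 -c "from h import *;st()"
```

```text
t 11.03 frame [  2.3 -86.1] z 64.9 yaw y 1.672 tz [ 0.004 -0.001 -1.   ] w 0.5399340190237261 F [-0.8  0.5  0. ] q [-0.37  0.58  1.82  0.    0.74 -2.04]
```

Emit:
{"op": "servo_tool", "data": {"rows": [[0,0,0,0,0,0.15,0],[0,0,0,0,0,0.175,0],[0,0,0,0,0,0.19,0],[0,0,0,0,0,0.205,0],[0,0,0,0,0,0.22,0],[0,0,0,0,0,0.232,0],[0,0,0,0,0,0.24,0],[0,0,0,0,0,0.243,0]]}}

```text
t: 12.02
ee_pos: [544.8, -196.6, 15.1]
orientation: [-0.158, 3.138, -0.0]
ft_force: [-4.8, 2.1, 19.9]
width: 0.4
grasp_force: 10.1
```

Emit:
{"op": "servo_tool", "data": {"rows": [[0,0,0,0,0,-0.1,0],[0,0,0,0,0,-0.25,0],[0,0,0,0,0.2,-0.6,0],[0,0,0,0.1,0.43,-0.99,0],[0,0,0,0.1,0.43,-0.99,0],[0,0,0,0.1,0.43,-0.99,0],[0,0,0,0.1,0.43,-0.99,0],[0,0,0,0.1,0.43,-0.99,0]]}}

```text
t: 13.02
ee_pos: [515.5, -113.3, 210.5]
orientation: [0.157, -3.135, -0.001]
ft_force: [-0.2, -0.2, -0.1]
width: 0.7
grasp_force: 0.0
```

```bash
python3 -c "from h import *;st();heights();st()"
```

```text
t 13.03 frame [-19.7  -0.3] z 210.5 yaw y 1.671 tz [-0.002  0.    -1.   ] w 0.6608064637605199 F [-0.2 -0.2 -0.1] q [-0.24  0.3   1.85 -0.    0.99 -1.91]
top [np.float64(nan), np.float64(nan), np.float64(nan), np.float64(nan), np.float64(nan), np.float64(nan), np.float64(nan)]
bottom [np.float64(14.7), np.float64(14.9), np.float64(12.8), np.float64(15.4), np.float64(14.0), np.float64(12.8), np.float64(8.5)]
left [np.float64(14.0), np.float64(14.3), np.float64(15.3), np.float64(13.7), np.float64(12.9), np.float64(11.7), np.float64(8.7)]
right [np.float64(14.0), np.float64(14.6), np.float64(14.5), np.float64(13.9), np.float64(14.5), np.float64(14.4), np.float64(8.6)]
t 13.07 frame [-19.6  -0.3] z 210.5 yaw y 1.671 tz [-0.003  0.001 -1.   ] w 0.7564513827173538 F [-0.1  0.3 -1.1] q [-0.24  0.3   1.85 -0.    0.99 -1.91]
```

```bash
python3 -c "from workcell import ctrl;print(ctrl.close_job())"
```

```text
the job is handed in; nothing more can be done
None
```

I pressed all four rails shut in the order top, bottom, left, right and handed the job in at about 13 s; depth readings showed each rail flat after its press, though the top rail was out of view in the last check and I took no final picture of the other objects.

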